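# Set and hold the sprung tweezers over the wheel dish

## Task

Take the sprung tweezers off their wooden rest by the two finger pads, keep them level with the tips above the steel dish of little wheels, clear of it, and squeeze them until the free arm lies over the middle of the black pointer on their gauge bar, so they are ready to take a wheel. Never squeeze the tips together, leave the other things on the bench alone, and finish while still holding the tweezers steady there at that gap: do not put them down or let go.

Things in the scene. Friction and masses are not known exactly. Their poses are not given: they have to be found in the camera images.
- tweezers: Steel sprung tweezers, 157 mm long, 80 g, loose, level on the rest. Origin: on the underside, midway along the finger pads; x to the tips, z up, y from fixed arm to free arm. Spring coil and hinge at x = -80 mm (20 mm wide, 18 high). Two arms, 4 mm thick, 7.5 to 15.5 mm above the underside, run in a narrow V to tips 145 mm from the hinge. The fixed arm (-y side) does not move in this frame.
- pads (a point): Point on the tweezers' x axis, between the two dark flat finger pads on the arms' outer sides, 11 mm above the underside. Pads: 24 mm long (x), 18 mm high (2 to 20 mm above the underside). Fixed pad's outer face is parallel to x at y = -13 mm. Across both outer faces: 38 mm with joint free_arm at 0, 32 at 0.07, 26 at 0.13 (pads parallel), 24 at 0.165. Axes as the tweezers'.
- free_arm (a joint): How far the free arm is squeezed in about the hinge, rad: 0 relaxed (34 mm between the tips), grows in closing, 0.23 tips meet; past 0.215 counts as tips squeezed together. Sprung: at the pads about 4 N to begin, 9 N at 0.1, 12 N at 0.16; opens by itself when the grip eases. The arm lies over the pointer's middle when 0.125 x sin(0.195 - reading) equals the pointer's reading.
- pointer (a joint): Where the black pointer has been set on the gauge bar: distance in m of its middle from the tweezers' x axis, towards the free arm (+y). Between 0.0045 and 0.0155, different each time; stiff (8 N), it stays where it is set; leave it there.
- pointer_mid (a point): Middle of the top of the pointer, a flat black plate 9 mm wide (y), 22 mm long (x), just under the free arm on the aluminium gauge bar, a 10 x 52 x 4 mm strip that crosses beneath both arms at x = 45 mm and is fixed to the fixed arm. Axes as the tweezers'. With the 4 mm wide free arm over its middle, 2.5 mm of black show on either side of the arm, seen from above.
- free_mark (a point): Point on the free arm's centre line where it passes over the gauge bar, 125 mm from the hinge. It is to lie over pointer_mid, within 2.5 mm along the tweezers' y. 1 mm here is 0.64 mm at the finger pads.
- fixed_tip (a point): Tip end of the fixed arm, at x = 65 mm, y = -9 mm, 11.5 mm above the underside in the tweezers' frame.
- free_tip (a point): Tip end of the free arm, 145 mm from the hinge, 11.5 mm above the underside.
- rest: Fixed wooden rest, 22 mm high: a low base 160 x 22 x 6 mm with two cross bars 22 mm high, at x = -72 mm (50 mm wide) and x = 45 mm (66 mm wide). Nothing but the low base lies under the finger pads. Origin on the bench under its middle; x along its length, as the tweezers' x at the start.
- dish: Round steel parts dish, fixed, 112 mm across the rim, 22 mm high, three small wheels inside. Origin on the bench under its centre. Both tips are to be above it, within its rim.
- car_a: Red model car, 132 x 56 x 40 mm, a bystander. Origin under its centre.
- car_b: White model car, 132 x 56 x 40 mm, a bystander. Origin under its centre.
- glue: Small glue bottle, 28 mm across, 55 mm high, a bystander standing between rest and dish. Origin under its centre.
- tyre: Small black tyre, 26 mm across, 10 mm high, lying flat between rest and dish, a bystander. Origin under its centre.
- driver: Screwdriver, 150 mm long, a bystander. Lying on the bench.
- tape: Roll of paper tape, 90 mm across, 24 mm high, a bystander. Origin under its centre.
- paint_pot: Small glass paint pot, 40 mm across, 45 mm high, a bystander. Origin under its centre.
Mind the look-alikes: they are no part of the job. Leave any blue or green look-alike of the dish alone.

How it is judged (in metres and radians):
On the way:
1. the tweezers are lifted off the rest in the gripper (height (world z) of tweezers above 0.035 m and contact force between the fingers and tweezers above 1 N and contact force between tweezers and rest below 0.05 N), for 0.1 s.
At the end, for the whole second after the job is handed in: The gripper still holds the tweezers by itself (they touch neither rest nor dish), level within 0.3 rad, at rest, both tips inside the dish's rim seen from above (56 mm from its centre) and at least 35 mm above the bench, the free arm's centre line within 2.5 mm of the pointer's middle, steadily (y of free_mark in the frame of pointer_mid between -0.0025 and 0.0025 m and horizontal distance between each of fixed_tip, free_tip and dish below 0.056 m and height (world z) of fixed_tip above 0.035 m and height (world z) of tweezers above 0.03 m and angle between tweezers's own z axis and vertical below 0.3 rad and contact force between the fingers and tweezers above 1 N and contact force between tweezers and rest below 0.05 N and contact force between tweezers and dish below 0.05 N and velocity of joint free_arm between -0.1 and 0.1 rad/s and linear speed of tweezers below 0.03 m/s); the arm keeps its last pose, push and grip.
It fails at once if the tips are squeezed together (value of joint free_arm above 0.215 rad).
It fails at once if the pointer is shifted out of its range of settings (value of joint pointer below 0.0035 m or value of joint pointer above 0.0165 m).
It fails at once if another thing on the bench is pushed away (distance of any of car_a, car_b, glue, tyre, driver, tape, paint_pot from where it was at the start of the episode above 0.02 m).
It also fails if it takes over 48 s, if anything falls off the work surface, if the arm or the gripper's body presses on something with over 40 N, if the wrist force passes 120 N, or if a joint passes its speed limit or range.

## Robot

A 6-joint arm with a two-finger parallel gripper is mounted at the origin on the work surface. World frame = base frame: x ahead of the robot, y to its left, z up, the work surface at z = 0. Lengths are in mm, angles in rad, forces in N, time in s.
With the tool pointing down it reaches from about 325 to 775 mm from the base axis. Payload 9.3 kg.
Tool frame: the origin (TCP) lies at the very end of the fingers, on their centre line; the grasp point (between the pads) lies 19 mm behind it; z points along the fingers, y is the line along which they close (so a half turn about z gives the same grasp; the last joint's range is limited). The gripper opens to 85 mm and grips with 20 to 120 N. Pads are 22 mm wide; open, the fingers measure 114 mm over their backs; the gripper's body (76 mm by 85 mm) begins 54 mm behind the grasp point. The pads swing forward as they close: fully open they stand 13 mm farther back than shut.
Start: joints at [1.176, 0.259, 0.021, 1.334, 0, 1.418], TCP at [131.699, 533.996, 231.279] pointing down, gripper open.
Joint ranges: [-3.04, 3.04], [-0.91, 1.82], [-1.04, 1.36], [-1.92, 1.95], [-1.52, 1.45], [-3.14, 3.14]. Speed limits (rad/s): [2.22, 2.22, 2.79, 3.14, 3.14, 3.14].

## Interface

Orientations are given as [roll, pitch, yaw] about the fixed x, y, z axes, in that order (R = Rz(yaw) Ry(pitch) Rx(roll)).
In Python, from bench import bot gives the robot as it stands.
- The arm moves only by the tool move_arm, never from a script. Its argument "deltas" is a list of rows, each a list of 5 numbers: the shift along the tool's x, y, z in mm, then the turn about the tool's z in rad, then the closure in counts, from 0 (fully open) to 255 (shut). In form: [[dx, dy, dz, twist, gripper], ...]. A call has 1 to 5 rows; each row is the pose to reach, as a shift and turn from the pose commanded when the call began, along the tool's axes at that moment; what a row does not reach only later rows make up. A row lasts 1/12 s, in which the tool goes at most 41.7 mm and 7.16 degrees, less where a joint would pass 70% of its speed; a pose out of reach is approached as far as the arm can. A call with a gripper value outside its range is refused whole. The fingers move at their own pace and stop on an object; "force" is the grip in N (left out, the last holds). Time passes only in rows, so rows that repeat a pose let the fingers close. It gives the time, the measured TCP pose, the force, the opening and the grip force at its end, in the units of the state.
- bot.get_state(): the state, without advancing time (a new reading comes with each control period).
- bot.snapshot(name): name is "scene" or "top"; returns the picture (420x560x3 uint8, blue, green, red); there is no depth.
- bot.calibration(name): a dict with "mtx" (3x3 intrinsics, pixels), "rvec" (rotation vector, rad) and "tvec" (3), from world to camera coordinates, as OpenCV has them. Camera axes: x right, y down, z forward; pixel columns grow to the right and rows downward; lengths in mm; the calibration is good to about 2 mm. A picture is of the moment at which its call begins. calibration takes no time and is no camera call.
- bot.hand_in(): hands the job in; it is judged then, once.
The state is a dict: "time_s": time; "q": joint angles; "dq": joint speeds; "tau": joint torques, N m; "tool_pos": TCP position; "ee_rot": TCP orientation; "wrist_force": force on the tool from outside, world axes, zero at the start; "ft_torque": the same for the moment, N m; "opening": finger opening in mm; "gripper_force": force on a finger pad.
Only numpy, scipy, OpenCV 4.12 (cv2) and the standard library are available. Lean on these libraries where they do the work, as an engineer would, in place of code of your own. Each camera call takes 0.05 s, during which the arm holds its last target. There are 200 camera calls.

## Working session

There is one attempt and no reset: what is moved stays moved. The work goes in short steps, Python scripts to look and compute and a tool call to move; the robot and the scene stay as the last step left them, time stands still between calls to the robot, and variables do not carry over. Pictures are saved under pics/ and viewed, at most 10 in all, crops included, and the job is handed in when it is done.

Besides the shell and the picture viewer there is one more tool, called as a command line: name --pt "numbers of a row" for each row, then --argument value for the rest. move_arm: Moves the arm, as the interface text tells. Its arguments: {"type":"object","properties":{"deltas":{"type":"array"},"force":{"type":"number"}},"required":["deltas"]}

```bash
mkdir -p pics; cat > h.py <<'E'
import cv2,numpy as np
from bench import bot
def snap(cam,name,crop=None,scale=1):
    im=np.array(bot.snapshot(cam))
    cv2.imwrite('pics/raw_'+name+'.png',im)
    if crop: x0,y0,x1,y1=crop; im=im[y0:y1,x0:x1]
    if scale!=1: im=cv2.resize(im,None,fx=scale,fy=scale,interpolation=cv2.INTER_CUBIC)
    cv2.imwrite('pics/'+name+'.png',im)
def cal(cam):
    c=bot.calibration(cam); return np.array(c['mtx'],float),np.array(c['rvec'],float).ravel(),np.array(c['tvec'],float).ravel()
def px2w(cam,uv,z):
    K,r,t=cal(cam); R=cv2.Rodrigues(r)[0]
    d=R.T@np.linalg.solve(K,[uv[0],uv[1],1.]); o=-R.T@t
    return o+d*(z-o[2])/d[2]
def w2px(cam,p):
    K,r,t=cal(cam); return cv2.projectPoints(np.array([p],float),r,t,K,None)[0].ravel()
E
python3 - <<'E'
from h import *
snap('top','t0',None,1.4); snap('scene','s0',None,1.4)
s=bot.get_state(); print(s)
for c in('top','scene'):
    K,r,t=cal(c); print(c,K.tolist(),(-cv2.Rodrigues(r)[0].T@t))
E
```

```text
{'time_s': 0.1, 'q': array([ 1.17643091e+00,  2.59100368e-01,  2.08745211e-02,  1.33371480e+00,
       -1.02378533e-05,  1.41821024e+00]), 'dq': array([-0.0006536 , -0.00206735,  0.00086266,  0.00026402, -0.00106568,
       -0.00054528]), 'tau': array([ 5.69074386e-03, -5.56694520e+01,  3.45067406e+01,  1.17235148e-02,
       -1.87247065e-04, -2.03659613e-05]), 'tool_pos': array([131.59190953, 533.77412318, 230.76044343]), 'ee_rot': array([-3.14046008e+00, -1.63811166e-04,  2.89981323e+00]), 'wrist_force': array([0.76819343, 0.373307  , 0.0221852 ]), 'ft_torque': array([-0.01100979,  0.00617951,  0.01790935]), 'gripper_force': 0.0, 'opening': 85.82716915840182}
top [[389.34419885420266, 0.0, 285.3959950948222], [0.0, 389.34419885420266, 207.30233194234341], [0.0, 0.0, 1.0]] [ 339.19913633   14.53308733 1062.00493254]
scene [[445.51869261153286, 0.0, 279.4747863107393], [0.0, 445.51869261153286, 207.29664419472348], [0.0, 0.0, 1.0]] [1067.03058568 -681.82022293  648.04926334]
```

View pics/t0.png

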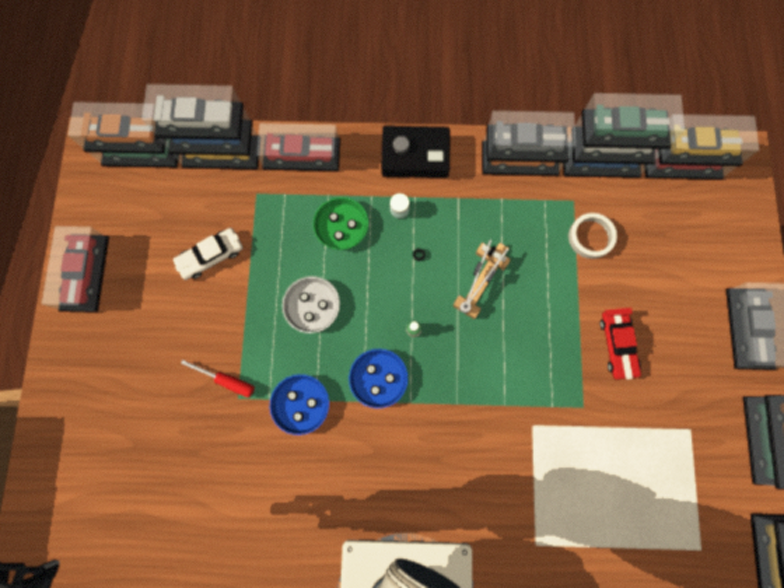

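View pics/s0.png

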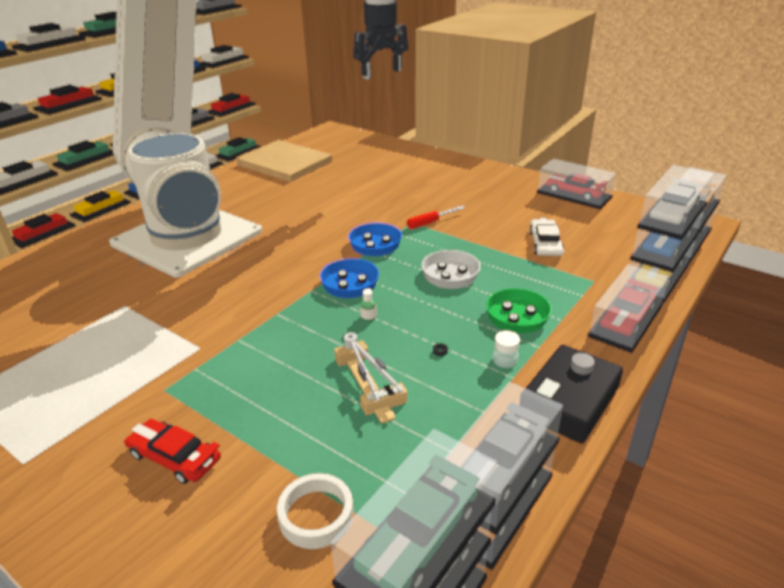

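The top view shows the rest with tweezers from about (466,305), the coil, to (495,248), the tips. The steel dish is at (311,305), the glue at (414,328) and the tyre at (419,254). I'll zoom in on the tweezers.

```bash
python3 - <<'E'
from h import *
im=cv2.imread('pics/raw_t0.png')[162:237,310:380]
cv2.imwrite('pics/t0z.png',cv2.resize(im,None,fx=8,fy=8,interpolation=cv2.INTER_CUBIC))
f=lambda u,v,z:px2w('top',(u/1.4,v/1.4),z).round(1)
print('dish',f(311,304,22),'hinge',f(466,305,40),'glue',f(414,328,55),'tyre',f(419,254,10),'pot',f(400,204,45),'green',f(342,224,22), 'white',f(208,253,20),'driver',f(215,378,8))
E
```

```text
dish [542.9 196.6  22. ] hinge [ 544.2 -102.8   40. ] glue [495.3  -4.1  55. ] tyre [652.5 -12.2  10. ] pot [744.5  28.   45. ] green [708.3 144.   22. ] white [642.1 408.6  20. ] driver [397.  374.4   8. ]
```

View pics/t0z.png

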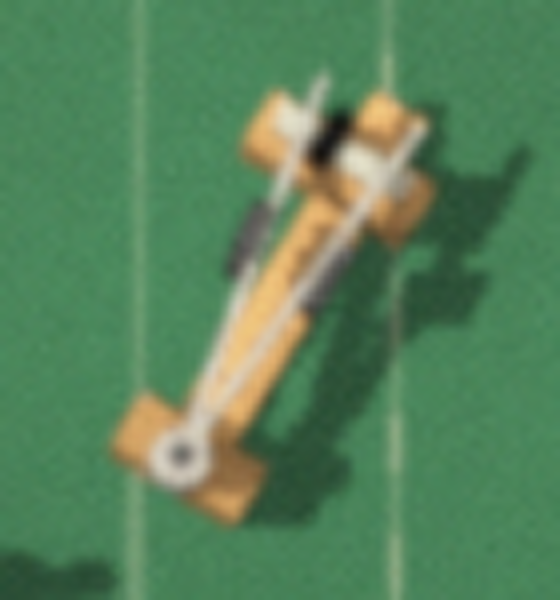

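```bash
python3 - <<'E'
from h import *
c=lambda u,v,z:px2w('top',(310+u/8-.44,162+v/8-.44),z)
H=c(180,455,40);FT=c(424,122,37);LT=c(322,75,37)
print(H,FT,LT,np.linalg.norm(FT-H),np.linalg.norm(LT-H),np.linalg.norm(FT-LT))
a=lambda p:np.arctan2(p[1],p[0])
print('ang fixed',a(FT-H),'free',a(LT-H),'yaw',a(FT-H)+np.arctan(9/145),a(LT-H)-.195)
yaw=(a(FT-H)+np.arctan(9/145)+a(LT-H)-.195)/2
P=H+80*np.array([np.cos(yaw),np.sin(yaw),0]); print('pads',P,yaw)
R=np.array([[np.cos(yaw),-np.sin(yaw)],[np.sin(yaw),np.cos(yaw)]])
fr=lambda p:(R.T@(p-P)[:2]).round(1)
print('padL',fr(c(250,240,40)),'padR',fr(c(325,280,40)),'ptr',fr(c(330,138,30)),'bar ends',fr(c(285,112,29)),fr(c(405,185,29)))
print('rest bars', fr(c(190,458,22)),fr(c(345,165,22)))
print('TCP yaw for y-axis', bot.get_state()['ee_rot'])
E
```

```text
[ 542.59178602 -100.6845445    40.        ] [ 661.55827175 -184.98176642   37.        ] [ 677.67711649 -150.22779942   37.        ] 145.8356827033152 143.9151854929891 38.30999057387867
ang fixed -0.6164608898068629 free -0.35152288203240706 yaw -0.5544714486123428 -0.5465228820324071
pads [ 610.7729504 -142.5334253   40.       ] -0.5504971653223749
padL [-3.7 18.8] padR [-1.9 -9.8] ptr [45.5 14.7] bar ends [45.5 32.6] [ 45.4 -15.6]
rest bars [-74.9  -3.3] [42.7  5.5]
TCP yaw for y-axis [-3.14046008e+00 -1.63811166e-04  2.89981323e+00]
```

move_arm --pt "-25 -21 0 0 60" --pt "-50 -43 0 0 60" --pt "-75 -64 0 0 60" --pt "-100 -86 0 0 60" --pt "-125 -107 0 0 60" --force 25

```text
time_s: 0.52
tool_pos: [227.7, 398.7, 231.0]
ee_rot: [-3.141, -0.0, 2.9]
wrist_force: [1.2, 0.7, 0.0]
opening: 65.3
gripper_force: 0.0
```

move_arm --pt "-25 -21 0 0 60" --pt "-50 -43 0 0 60" --pt "-75 -64 0 0 60" --pt "-100 -86 0 0 60" --pt "-125 -107 0 0 60"

```text
time_s: 0.93
tool_pos: [323.6, 264.8, 231.2]
ee_rot: [-3.141, -0.0, 2.9]
wrist_force: [0.8, 1.0, -0.2]
opening: 65.5
gripper_force: 0.0
```

move_arm --pt "-25 -21 0 0 60" --pt "-50 -43 0 0 60" --pt "-75 -64 0 0 60" --pt "-100 -86 0 0 60" --pt "-125 -107 0 0 60"

```text
time_s: 1.35
tool_pos: [419.4, 130.9, 231.2]
ee_rot: [-3.142, -0.0, 2.9]
wrist_force: [0.6, 0.9, -0.7]
opening: 65.6
gripper_force: 0.0
```

move_arm --pt "-25 -21 0 0 60" --pt "-50 -43 0 0 60" --pt "-75 -64 0 0 60" --pt "-100 -86 0 0 60" --pt "-125 -107 0 0 60"

```text
time_s: 1.77
tool_pos: [515.2, -2.9, 231.0]
ee_rot: [-3.142, -0.001, 2.899]
wrist_force: [1.0, 0.1, -0.3]
opening: 65.4
gripper_force: 0.0
```

move_arm --pt "-25 -21 0 0.1 60" --pt "-50 -43 0 0.2 60" --pt "-75 -64 0 0.31 60" --pt "-100 -86 0 0.31 60" --pt "-125 -107 0 0.31 60"

```text
time_s: 2.18
tool_pos: [611.0, -136.7, 230.8]
ee_rot: [-3.141, -0.001, 2.589]
wrist_force: [0.2, 0.7, -0.4]
opening: 65.2
gripper_force: 0.0
```

move_arm --pt "-2 1 35 0 60" --pt "-2 1 70 0 60" --pt "-2 1 110 0 60" --pt "-2 1 150 0 60" --pt "-2 1 172 0 60"

```text
time_s: 2.6
tool_pos: [610.4, -134.7, 54.4]
ee_rot: [-3.14, -0.006, 2.589]
wrist_force: [-0.8, 0.7, -0.9]
opening: 65.4
gripper_force: 0.0
```

```bash
python3 - <<'E'
from h import *
p=w2px('scene',(612,-140,35)); print(p, bot.get_state()['tool_pos'])
x,y=int(p[0]),int(p[1])
snap('scene','s1',(x-60,y-55,x+60,y+40),6)
E
```

```text
[263.28733883 263.2473099 ] [ 610.41199336 -134.67712955   54.44688869]
```

View pics/s1.png

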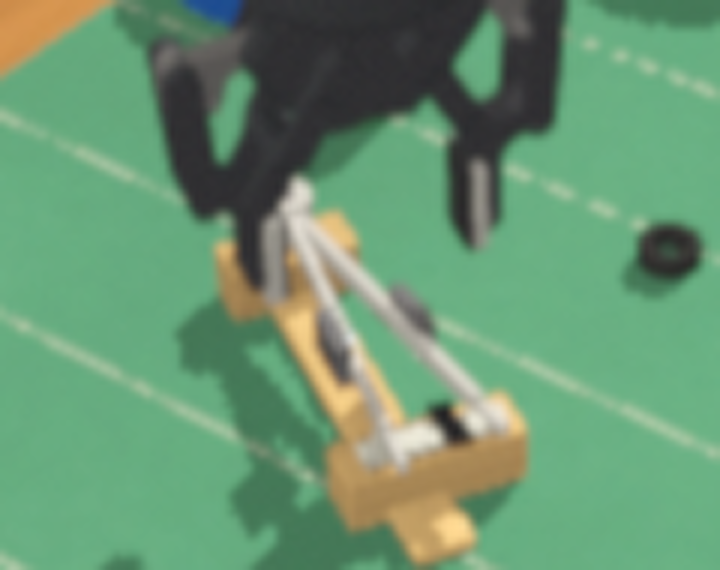

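The fingers straddle the pads (fingertips at about (272,295) and (477,243), pads at (335,345) and (412,310)). Next I descend and close gently.

move_arm --pt "-3 0 12 0 60" --pt "-3 0 24 0 60" --pt "-3 0 36 0 60" --pt "-3 0 38 0 60" --pt "-3 0 38 0 100"

```text
time_s: 3.07
tool_pos: [615.7, -137.0, 21.8]
ee_rot: [3.141, 0.001, 2.59]
wrist_force: [0.3, -0.3, -0.8]
opening: 54.7
gripper_force: 0.0
```

move_arm --pt "0 0 0 0 125" --pt "0 0 0 0 135" --pt "0 0 0 0 140" --pt "0 0 0 0 145" --pt "0 0 0 0 145"

```text
time_s: 3.48
tool_pos: [615.7, -137.4, 22.4]
ee_rot: [-3.141, 0.002, 2.59]
wrist_force: [-2.6, -2.0, 6.3]
opening: 36.8
gripper_force: 6.0
```

move_arm --pt "0 0 0 0 115" --pt "0 0 0 0 115" --pt "1 0 3 0 115" --pt "1 0 6 0 115" --pt "1 0 6 0 115"

```text
time_s: 3.9
tool_pos: [613.8, -136.1, 14.3]
ee_rot: [-3.141, -0.001, 2.59]
wrist_force: [0.1, -0.1, -0.2]
opening: 46.8
gripper_force: 0.0
```

move_arm --pt "0 0 0 0 135" --pt "0 0 0 0 145" --pt "0 0 0 0 150" --pt "0 0 0 0 155" --pt "0 0 0 0 155"

```text
time_s: 4.32
tool_pos: [614.4, -136.4, 15.4]
ee_rot: [-3.142, 0.0, 2.59]
wrist_force: [0.2, -0.9, 1.3]
opening: 33.4
gripper_force: 7.2
```

move_arm --pt "0 0 -3 0 155" --pt "0 0 -9 0 155" --pt "0 0 -18 0 155" --pt "0 0 -30 0 155" --pt "0 0 -45 0 155"

```text
time_s: 4.73
tool_pos: [614.1, -136.2, 61.0]
ee_rot: [-3.142, -0.001, 2.59]
wrist_force: [0.7, -0.7, -1.2]
opening: 33.5
gripper_force: 6.8
```

move_arm --pt "0 0 -15 0 155" --pt "0 0 -30 0 155" --pt "0 0 -42 0 155" --pt "0 0 -50 0 155" --pt "0 0 -50 0 155"

```text
time_s: 5.15
tool_pos: [615.2, -136.6, 112.8]
ee_rot: [3.141, 0.003, 2.59]
wrist_force: [0.3, 0.1, -1.0]
opening: 33.7
gripper_force: 6.8
```

```bash
python3 - <<'E'
from h import *
p=w2px('scene',(612,-140,130)); x,y=int(p[0]),int(p[1])
snap('scene','s2',(x-60,y-40,x+60,y+55),6)
q=w2px('top',(612,-140,130)); print(p,q); snap('top','t2',None)
x,y=int(q[0]),int(q[1])
a=cv2.imread('pics/s2.png'); b=cv2.resize(cv2.imread('pics/raw_t2.png')[y-40:y+40,x-40:x+40],(570,570),interpolation=cv2.INTER_CUBIC)
c=np.hstack([a,b]); c=cv2.resize(c,(800,int(570*800/c.shape[1]))); cv2.imwrite('pics/c2.png',c)
E
```

```text
[261.37751199 226.47885431] [351.8891985  184.40440149]
```

View pics/c2.png

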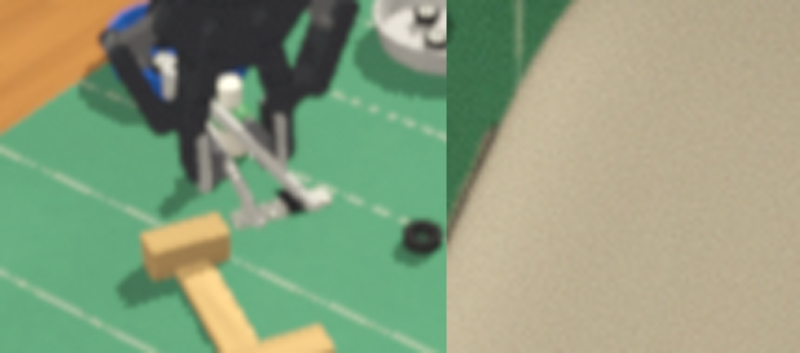

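Held and level: the tips are visible at about (250,215) and (320,195) with the black pointer at (290,203) between them. I'll bring the tweezers nearer the scene camera, with their x axis towards it, to read the pointer.

move_arm --pt "-1 -6 -10 0.02 155" --pt "-4 -17 -30 0.05 155" --pt "-8 -34 -60 0.1 155" --pt "-12 -50 -90 0.1 155" --pt "-16 -68 -120 0.1 155"

```text
time_s: 5.67
tool_pos: [591.5, -203.1, 231.4]
ee_rot: [-3.141, -0.001, 2.489]
wrist_force: [1.4, -0.4, -1.1]
opening: 33.6
gripper_force: 6.8
```

move_arm --pt "-6 -17 -30 0 155" --pt "-11 -34 -60 0 155" --pt "-15 -50 -90 0 155" --pt "-20 -65 -115 0 155" --pt "-24 -80 -135 0 155"

```text
time_s: 6.08
tool_pos: [562.0, -281.8, 367.6]
ee_rot: [-3.142, 0.001, 2.488]
wrist_force: [1.5, -0.6, -1.0]
opening: 33.8
gripper_force: 6.8
```

move_arm --pt "-5 -12 -20 0 155" --pt "-8 -18 -34 0 155" --pt "-9 -20 -40 0 155" --pt "-9 -20 -40 0 155" --pt "-9 -20 -40 0 155"

```text
time_s: 6.5
tool_pos: [557.8, -302.6, 404.8]
ee_rot: [-3.142, -0.001, 2.489]
wrist_force: [-0.1, 0.8, -1.1]
opening: 33.3
gripper_force: 6.8
```

```bash
cat >> h.py <<'E'
def close(name,n=4,half=(42,32),sc=9):
    s=bot.get_state(); yaw=s['ee_rot'][2]-np.pi; T=s['tool_pos']; 
    c=T+[45*np.cos(yaw),45*np.sin(yaw),15]
    im=np.mean([np.array(bot.snapshot('scene'),float) for _ in range(n)],0)
    u=w2px('scene',c); x,y=u.astype(int); print(T,s['ee_rot'],s['opening'],s['gripper_force'],u,(x-half[0],y-half[1]),s['time_s'])
    o=im[y-half[1]:y+half[1],x-half[0]:x+half[0]]
    cv2.imwrite('pics/raw_'+name+'.png',im); cv2.imwrite('pics/'+name+'.png',cv2.resize(o,None,fx=sc,fy=sc,interpolation=cv2.INTER_CUBIC))
E
python3 -c "
from h import *
close('m1')"
```

```text
[ 557.76835092 -302.6193485   404.83446349] [-3.14157141e+00 -5.83993294e-04  2.48859525e+00] 33.31772857185697 6.784879714250565 [153.7614058  116.43889008] (np.int64(111), np.int64(84)) 6.5[ WARN:0@1.711] global loadsave.cpp:1063 imwrite_ Unsupported depth image for selected encoder is fallbacked to CV_8U.
```

View pics/m1.png

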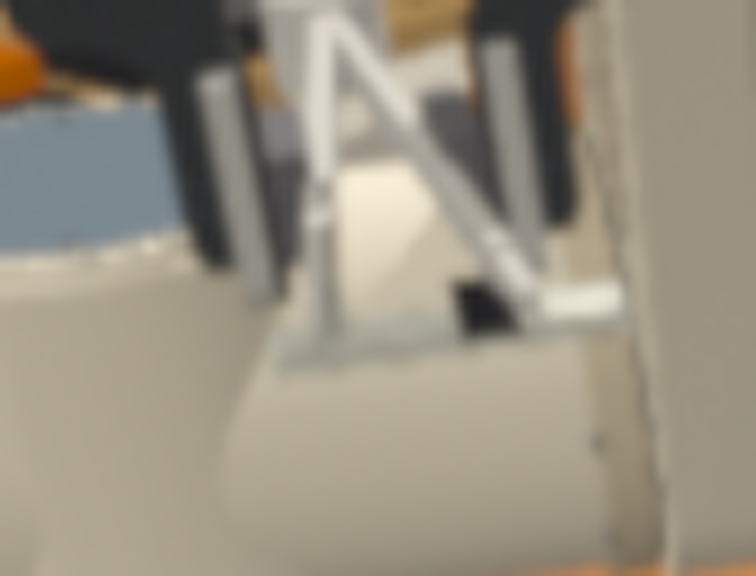

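Very clear: the bar runs from u=275 to 625, the pointer's black spans about 458 to 520, and the free arm crosses the bar at about u=525, still outside the pointer. I'll squeeze slightly and then fit a model.

move_arm --pt "0 0 0 0 158" --pt "0 0 0 0 161" --pt "0 0 0 0 161" --pt "0 0 0 0 161" --pt "0 0 0 0 161"

```text
time_s: 7.12
tool_pos: [557.9, -302.1, 405.3]
ee_rot: [3.142, -0.0, 2.49]
wrist_force: [0.4, 0.8, -1.6]
opening: 31.6
gripper_force: 8.1
```

```bash
python3 -c "
from h import *
close('m2',4,(30,28),10)" 2>/dev/null
```

```text
[ 557.91377406 -302.05390707  405.26446411] [ 3.14157570e+00 -4.30888026e-05  2.48993712e+00] 31.59634388478555 8.057931794319302 [154.15153319 116.01765032] (np.int64(124), np.int64(88)) 7.1167
```

View pics/m2.png

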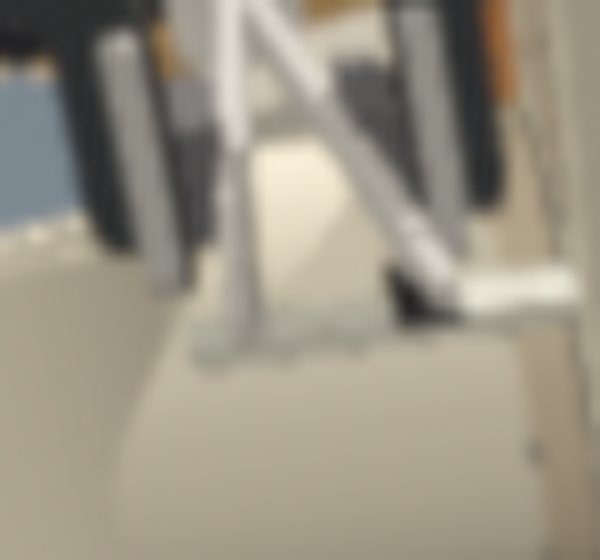

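```bash
cat > fit.py <<'E'
from h import *
from scipy.optimize import least_squares
K,r,t=cal('scene')
def proj(P): return cv2.projectPoints(np.array(P,float),r,t,K,None)[0].reshape(-1,2)
def W(p,loc):
    x,y,z,yaw=p[:4]; c,s=np.cos(yaw),np.sin(yaw); loc=np.array(loc,float)
    return np.c_[x+c*loc[:,0]-s*loc[:,1],y+s*loc[:,0]+c*loc[:,1],z+loc[:,2]]
def arm(ang,L,z): return [-80+L*np.cos(ang),L*np.sin(ang),z]
A0=-.0621
def draw(p,phi,yp,y0,raw,off,sc,half,name):
    im=cv2.imread('pics/raw_'+raw+'.png')[off[1]:off[1]+2*half[1],off[0]:off[0]+2*half[0]]
    im=cv2.resize(im,None,fx=sc,fy=sc,interpolation=cv2.INTER_CUBIC)
    def L(pts,col):
        q=((proj(W(p,pts))-off+.5)*sc-.5).astype(int); cv2.polylines(im,[q],False,col,1,cv2.LINE_AA)
    f=.195-phi
    L([arm(f,50,15.5),arm(f,145,15.5),arm(f,145,7.5)],(0,0,255)); L([arm(A0,50,15.5),arm(A0,145,15.5),arm(A0,145,7.5)],(0,0,255))
    b=lambda z:[[40,y0-26,z],[50,y0-26,z],[50,y0+26,z],[40,y0+26,z],[40,y0-26,z]]
    L(b(4),(0,255,0)); L(b(0),(0,255,0))
    L([[34,yp-4.5,7],[56,yp-4.5,7],[56,yp+4.5,7],[34,yp+4.5,7],[34,yp-4.5,7]],(255,0,255))
    cv2.imwrite('pics/'+name+'.png',im)
E
python3 - <<'E'
from fit import *
off=np.array([124,88]); C=lambda u,v:np.array([u,v])/10-.45+off
s=bot.get_state(); T=s['tool_pos']
obs=np.array([C(246,345),C(450,305),C(195,365),C(580,316),C(577,268),C(402,322),C(390,268)])
pr=np.array([T[0],T[1],T[2]+6.6,s['ee_rot'][2]-np.pi,8.5,.074,10])
sg=np.array([8,8,4,.05,4,.006,5])
def res(p):
    y0,phi,yp=p[4:]
    loc=[arm(A0,145,7.5),arm(.195-phi,145,7.5),[50,y0-26,0],[50,y0+26,0],[40,y0+26,4],[56,yp-4.5,7],[34,yp-4.5,7]]
    return np.r_[((proj(W(p,loc))-obs)/.4).ravel(),(p-pr)/sg]
o=least_squares(res,pr); p=o.x; print(p.round(3),(p-pr).round(3)); print((o.fun[:14]*.4).round(2).reshape(-1,2).tolist())
print('sd',np.sqrt(np.diag(np.linalg.inv(o.jac.T@o.jac))).round(3))
print('arm y',125*np.sin(.195-p[5]),'needed phi',.195-np.arcsin(p[6]/125))
draw(p,p[5],p[6],p[4],'m2',off,10,(30,28),'m2o')
E
```

```text
[ 5.52562e+02 -2.96795e+02  4.09536e+02 -6.64000e-01  9.34400e+00
  7.20000e-02  1.56120e+01] [-5.342e+00  5.346e+00 -2.359e+00 -1.200e-02  8.440e-01 -2.000e-03
  5.612e+00]
[[0.1, 0.5], [0.24, 1.77], [0.04, 0.28], [0.4, 0.42], [-0.39, -0.18], [-0.31, -1.18], [-0.07, -1.69]]
sd [3.763 3.055 1.846 0.019 0.654 0.004 0.685]
arm y 15.277658685934108 needed phi 0.06978088900671506
```

View pics/m2o.png

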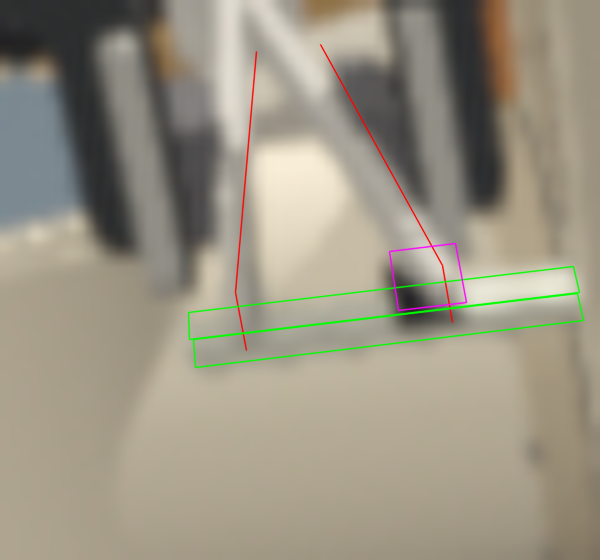

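The overlay matches laterally, but the arms look steeper in the picture, so the tweezers are probably pitched. I'll add pitch and roll to the fit.

```bash
cat >> fit.py <<'E'
from scipy.spatial.transform import Rotation as Ro
def W(p,loc): return np.array(p[:3])+Ro.from_euler('ZYX',[p[3],p[7],p[8]]).apply(np.array(loc,float))
E
python3 - <<'E'
from fit import *
off=np.array([124,88]); C=lambda u,v:np.array([u,v])/10-.45+off
s=bot.get_state(); T=s['tool_pos']
obs=np.array([C(246,345),C(450,305),C(195,365),C(580,316),C(577,268),C(402,322),C(390,268),[146.6,86.9]])
pr=np.array([T[0],T[1],T[2]+6.6,s['ee_rot'][2]-np.pi,8.5,.074,10,0,0])
sg=np.array([6,6,4,.05,4,.005,5,.15,.1])
wt=np.array([.5,.5,.5,.5,.5,.5,.5,1.5])[:,None]
def res(p):
    y0,phi,yp=p[4:7]
    loc=[arm(A0,145,7.5),arm(.195-phi,145,9),[50,y0-26,0],[50,y0+26,0],[40,y0+26,4],[56,yp-4.5,6],[34,yp-4.5,6.5],[-72,0,16]]
    return np.r_[((proj(W(p,loc))-obs)/wt).ravel(),(p-pr)/sg]
o=least_squares(res,pr); p=o.x; print(p.round(3),(p-pr).round(3)); print((o.fun[:16].reshape(-1,2)*wt).round(2).tolist())
print('sd',np.sqrt(np.diag(np.linalg.inv(o.jac.T@o.jac))).round(3))
print('arm y',125*np.sin(.195-p[5]),'needed phi',.195-np.arcsin(p[6]/125))
draw(p,p[5],p[6],p[4],'m2',off,10,(30,28),'m2p')
E
```

```text
[ 5.56560e+02 -3.02785e+02  4.09553e+02 -6.26000e-01  9.81100e+00
  7.40000e-02  1.60450e+01 -4.90000e-02 -1.10000e-02] [-1.345 -0.644 -2.342  0.026  1.311 -0.     6.045 -0.049 -0.011]
[[0.03, 0.06], [0.03, 0.2], [-0.11, 0.52], [0.62, 0.47], [-0.39, 0.14], [0.03, -0.68], [-0.3, -0.79], [1.02, 0.37]]
sd [3.63  2.838 1.778 0.015 0.682 0.004 0.711 0.015 0.015]
arm y 15.093129473528572 needed phi 0.06628440393189691
```

View pics/m2p.png

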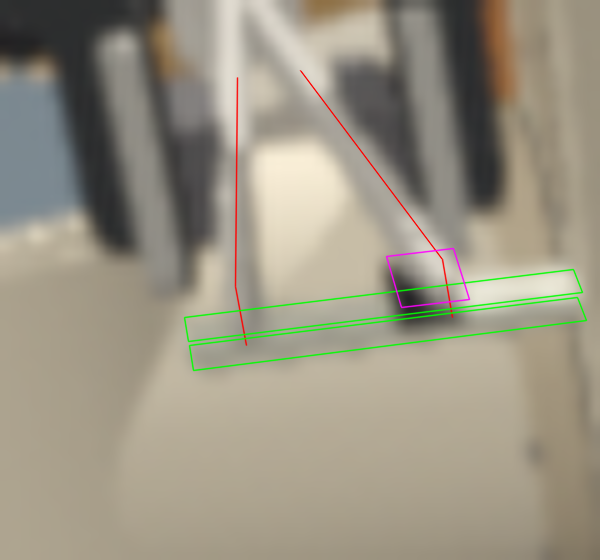

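The fits and the first top view agree on a pointer reading of about 15 mm. That needs a free_arm angle of about 0.075, and the present opening of 31.6 mm gives about 0.074. I'll check once from a steeper angle.

move_arm --pt "-4 3 12 0.02 161" --pt "-13 10 42 0.05 161" --pt "-24 20 77 0.05 161" --pt "-36 30 112 0.05 161" --pt "-44 36 142 0.05 161"

```text
time_s: 7.73
tool_pos: [615.3, -299.8, 260.9]
ee_rot: [3.142, -0.001, 2.44]
wrist_force: [0.4, 0.1, -1.1]
opening: 31.6
gripper_force: 8.1
```

move_arm --pt "-3 2 8 0 161" --pt "-4 3 13 0 161" --pt "-4 3 13 0 161" --pt "-4 3 13 0 161" --pt "-4 3 13 0 161"

```text
time_s: 8.15
tool_pos: [619.8, -301.0, 252.8]
ee_rot: [3.141, 0.003, 2.439]
wrist_force: [0.4, -0.3, -1.6]
opening: 31.6
gripper_force: 8.1
```

```bash
python3 -c "
from h import *
close('m3',6,(26,24),12)" 2>/dev/null
```

```text
[ 619.79529399 -301.00133641  252.76736336] [3.14125769 0.00337322 2.43949768] 31.61162719401031 8.059577364474535 [199.58244145 223.51904914] (np.int64(173), np.int64(199)) 8.15
```

View pics/m3.png

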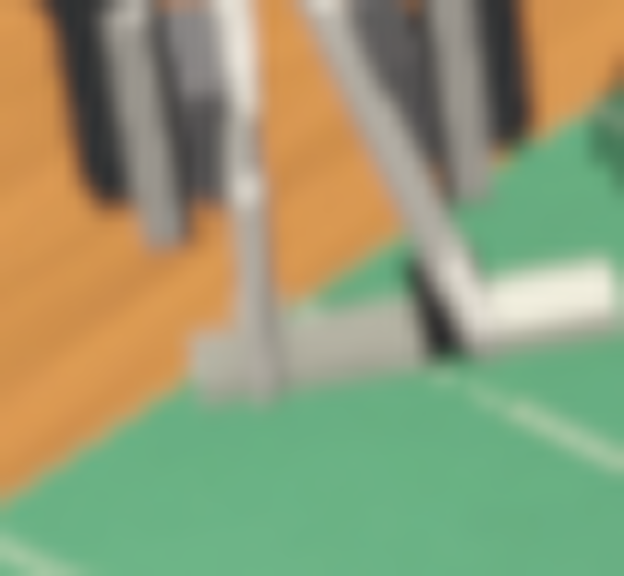

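In this view the bar runs from (198,365) to (612,285) and the pointer's left edge is at about (420,318). The arm's visible centre is at about (470,318), or roughly 455 once its height is allowed for, against a pointer centre of about 456. The arm is centred, so I carry the tweezers to the dish.

move_arm --pt "4 3 0 0 161" --pt "14 10 0 0 161" --pt "30 22 0 0 161" --pt "50 37 0 0 161" --pt "72 53 0 0 161"

```text
time_s: 8.87
tool_pos: [598.5, -212.9, 249.9]
ee_rot: [-3.142, -0.0, 2.439]
wrist_force: [0.2, 1.3, -0.2]
opening: 31.9
gripper_force: 8.1
```

move_arm --pt "22 16 0 0 161" --pt "44 33 0 0 161" --pt "66 49 0 0 161" --pt "88 65 0 0 161" --pt "110 81 0 0 161"

```text
time_s: 9.28
tool_pos: [566.5, -79.2, 250.5]
ee_rot: [3.141, 0.0, 2.44]
wrist_force: [1.1, -0.2, -1.3]
opening: 31.6
gripper_force: 8.1
```

move_arm --pt "22 16 0 0 161" --pt "44 33 0 0 161" --pt "66 49 0 0 161" --pt "88 65 0 0 161" --pt "110 81 0 0 161"

```text
time_s: 9.7
tool_pos: [534.7, 53.7, 250.5]
ee_rot: [3.141, 0.0, 2.44]
wrist_force: [0.7, -0.6, -0.8]
opening: 31.8
gripper_force: 8.1
```

move_arm --pt "22 16 0 0 161" --pt "44 33 0 0 161" --pt "66 49 0 0 161" --pt "84 62 0 0 161" --pt "98 72 0 0 161"

```text
time_s: 10.12
tool_pos: [506.1, 172.4, 250.5]
ee_rot: [3.141, -0.0, 2.441]
wrist_force: [-0.2, -0.6, -1.0]
opening: 31.3
gripper_force: 8.1
```

move_arm --pt "12 9 0 0 161" --pt "22 16 0 0 161" --pt "28 21 0 0 161" --pt "28 21 0 0 161" --pt "28 21 0 0 161"

```text
time_s: 10.53
tool_pos: [499.3, 204.5, 250.3]
ee_rot: [-3.141, 0.0, 2.44]
wrist_force: [-0.6, -0.4, -1.0]
opening: 31.7
gripper_force: 8.1
```

move_arm --pt "8 6 0 0 161" --pt "18 14 8 0 161" --pt "26 20 30 0 161" --pt "26 20 58 0 161" --pt "26 20 88 0 161"

```text
time_s: 10.95
tool_pos: [492.4, 237.7, 161.4]
ee_rot: [3.14, 0.001, 2.44]
wrist_force: [0.0, 0.8, -1.0]
opening: 31.5
gripper_force: 8.1
```

move_arm --pt "0 0 28 0 161" --pt "0 0 52 0 161" --pt "0 0 68 0 161" --pt "0 0 77 0 161" --pt "0 0 77 0 161"

```text
time_s: 11.37
tool_pos: [491.2, 236.6, 83.1]
ee_rot: [-3.139, -0.002, 2.44]
wrist_force: [0.5, -0.2, -1.0]
opening: 31.4
gripper_force: 8.1
```

move_arm --pt "0 0 0 0 161" --pt "0 0 0 0 161" --pt "0 0 0 0 161" --pt "0 0 0 0 161" --pt "0 0 0 0 161"

```text
time_s: 11.78
tool_pos: [492.8, 236.7, 86.0]
ee_rot: [3.14, 0.001, 2.44]
wrist_force: [0.2, 0.4, -1.2]
opening: 31.7
gripper_force: 8.1
```

```bash
python3 - <<'E' 2>/dev/null
from fit import *
close('m4',6,(30,28),10)
s=bot.get_state(); T=s['tool_pos']; yaw=s['ee_rot'][2]-np.pi
im=cv2.imread('pics/raw_m4.png'); 
# predicted pose: offset from TCP; measure dark pointer, bright tips, dish rim
for nm,l in dict(ftip=arm(A0,145,11.5),rtip=arm(.121,145,11.5),ptr=[45,15,7]).items():
    w=W([T[0]+1.5,T[1]-2,T[2]+6,yaw,0,0,0,0,0],[np.array(l)-[0,2.8,0]])[0]; print(nm,w.round(1),'dish dist',np.hypot(*(w[:2]-[543,197])).round(1),proj([w]).round(1))
q=proj([[543+56*np.cos(a),197+56*np.sin(a),22] for a in np.arange(0,6.3,.8)]); print('rim px',q.min(0),q.max(0))
g=cv2.cvtColor(im,cv2.COLOR_BGR2HSV)
x,y=proj([W([T[0],T[1],T[2]+6,yaw,0,0,0,0,0],[[45,12,5]])[0]])[0].astype(int)
print(x,y); print(g[y-8:y+10,x-14:x+14,2])
E
```

```text
[492.76006684 236.70291185  86.02452377] [3.14043179e+00 7.29391631e-04 2.43968029e+00] 31.671853324611416 8.057712321169674 [318.71926814 159.68935175] (np.int64(288), np.int64(131)) 11.7833
ftip [535.7 183.8 102.8] dish dist 15.1 [[316.6 163.5]]
rtip [552.2 204.5 102.8] dish dist 11.9 [[326.4 162.1]]
ptr [536.2 214.8  98.3] dish dist 19.1 [[323.1 160.4]]
rim px [300.54793172 178.78017214] [341.00312871 199.95297375]
322 160
[[136 120  91  92 135 185 204 196 166 154 159 161 146 125 135 128  95 141
  198 209 210 211 212 213 214 215 215 215]
 [136 117  88  91 129 168 183 188 178 159 153 161 162 152 148 129  98 140
  189 199 203 210 214 214 215 215 214 213]
 [136 115  87  92 126 166 189 200 201 185 159 154 162 166 164 145 122 147
  181 190 197 211 215 216 215 214 212 210]
 [136 115  91  94 125 164 191 198 204 202 180 153 152 163 169 166 157 174
  199 207 210 215 216 215 213 212 210 208]
 [137 116 104 111 135 160 171 179 190 197 188 162 147 157 166 171 178 195
  210 215 215 215 214 212 210 209 208 206]
 [139 121 125 144 164 165 162 168 174 180 185 180 173 168 162 164 179 202
  215 216 2
[... 736 characters left out ...]
172 168 173 180 183 176 180 189 190 190 197 203 204 204 205 205 206 207
  208 209 210 211 212 212 213 214 213 212]
 [176 175 173 172 168 164 174 188 193 199 204 206 207 208 210 210 209 209
  210 211 212 212 212 213 212 212 212 211]
 [177 176 176 176 176 174 173 170 167 177 189 193 201 206 208 209 210 211
  212 212 212 212 212 212 212 211 212 213]
 [177 176 177 177 177 177 176 175 174 172 169 167 177 189 196 202 207 209
  211 212 213 212 212 211 211 212 213 216]
 [177 176 176 176 176 176 176 176 176 175 174 174 173 170 166 177 190 197
  204 209 210 211 211 211 212 214 215 217]
 [176 176 176 176 176 176 176 176 175 174 175 175 175 174 173 171 169 165
  178 190 197 203 208 211 213 215 216 215]]
```

The pointer and bar appear within about 2 pixels of where predicted. Both tips are about 15 mm from the dish centre (limit 56 mm) and about 100 mm above the bench, and the grip is steady. Handing in.

```bash
python3 -c "
from bench import bot
print(bot.hand_in())"
```

```text
the job is handed in; nothing more can be done
None
```

I handed the job in with the tweezers held level and steady at a 31.7 mm grip, the tips about 100 mm above the bench over the steel dish, and the free arm over the middle of the pointer by my measurements (pointer read as about 15 mm); the judge's result was not shown.

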